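# Stack two glaze test tiles on the sloping tile rack

### The arm

A 6-joint arm with a two-finger parallel gripper is mounted at the origin on a cart in front of the work surface, level with it; the furniture and walls round the work are solid. World frame = base frame: x ahead of the robot, y to its left, z up, the work surface at z = 0. Lengths are in m, angles in rad, forces in N, time in s.
With the tool pointing down it reaches from about 0.25 to 0.725 m from the base axis. Payload 4 kg.
Tool frame: the origin (TCP) lies midway between the tips of the shut fingers; the grasp point (between the pads) lies 19 mm behind it; z points along the fingers, y is the line along which they close (so a half turn about z gives the same grasp; the last joint's range is limited). The gripper opens to 85 mm and grips with 20 to 120 N. Pads are 22 mm wide; open, the fingers measure 114 mm over their backs; the gripper's body (76 mm by 85 mm) begins 54 mm behind the grasp point. The pads swing forward as they close: fully open they stand 13 mm farther back than shut.
Start: joints at [1.176, 0.241, 0.005, 1.335, 0, 1.571], TCP at [0.192, 0.462, 0.231] pointing down, gripper open.
Joint ranges: [-2.72, 2.72], [-1.05, 1.87], [-1.09, 1.28], [-1.99, 2.15], [-1.42, 1.44], [-3.14, 3.14]. Speed limits (rad/s): [2.79, 2.79, 3.14, 3.14, 3.14, 3.14].

### API

Orientations are given as a unit quaternion [x, y, z, w].
In Python, from workcell import bot gives the robot as it stands.
- The arm moves only by the tool play_rows, never from a script. Its argument "moves" is a list of rows, each a list of 3 entries, a list of its own where there are three numbers: the opening, from -1 (shut) to 1 (fully open), then the shift along the tool's x, y, z in cm, then the turn, a rotation vector about the tool's x, y, z in rad. A call has 1 to 12 rows; each row shifts and turns the commanded pose from where the row before left it, along the tool's axes as they then stand; what a row does not reach is not made up. A row lasts 1/12 s, in which the tool goes at most 41.7 mm and 7.16 degrees, less where a joint would pass 70% of its speed; a pose out of reach is approached as far as the arm can. A call is refused whole if a number of a shift passes 4.17 or a number of a turn 0.125, either way. A call with a gripper value outside its range is refused whole. The fingers move at their own pace and stop on an object; the grip force is fixed at half the most. Time passes only in rows, so rows that do not move let the fingers close. It gives the time, the measured TCP pose, the force and the opening at its end, in the units of the state.
- bot.get_obs(): the state, without advancing time (a new reading comes with each control period).
- bot.camera(name): name is "side" or "top" or "wrist"; returns (picture, depth): 480x640x3 uint8, red, green, blue; 480x640 float32, m along the optical axis (not along the pixel's ray), 0 where there is no reading.
- bot.camera_info(name): a dict with "K" (3x3 intrinsics, pixels), "k1" (the pictures are not rectified: a ray, as slopes to the right and down, at radius r is drawn at 1 + k1 r^2 times it, then the intrinsics apply), "world_from_camera" (4x4, takes a point from camera to world coordinates); the wrist camera has in their place "T_tool_cam" (4x4, takes a point from camera to tool coordinates, whose origin is the TCP and whose axes are the flange's). Camera axes: x right, y up, looking along -z (the intrinsics and any distortion apply to the point x, -y, -z); pixel columns grow to the right and rows downward; lengths in m; the calibration is good to about 2 mm. A picture is of the moment at which its call begins: read the wrist's pose just before it. camera_info takes no time and is no camera call.
- bot.job_done(): hands the job in, once; it reports no verdict.
The state is a dict: "clock": time; "joint_pos": joint angles; "joint_vel": joint speeds; "tau": joint torques, N m; "eef_pos": TCP position; "tool_rot": TCP orientation; "ft_force": force on the tool from outside, world axes, zero at the start; "ft_torque": the same for the moment, N m; "grip_width": finger opening in m.
Only numpy, scipy, OpenCV 4.12 (cv2) and the standard library are available. Lean on these libraries where they do the work, as an engineer would, in place of code of your own. Each camera call takes 0.05 s, during which the arm holds its last target. There are 200 camera calls.

### The job

Stack both glaze test tiles on the small sloping wooden rack, lying flat and squarely one on the other, the blue tile underneath and the white one on top, each with its lower short end right up against the backstop at the low end of the slope. Lay them in gently, do not drop or slam them. In its tray the white tile can only be taken by its short ends, and in the rack there is room for fingers only at the long sides, so set it down on the bench on the way and take it again; do not knock the cup, the rib or the kidney about.

Things in the scene. Friction and masses are not known exactly. Their poses are not given: they have to be found in the camera images.
- blue_center (a point): Centre of the blue-glazed terracotta test tile: a rounded slab 60 (its x) x 50 (its y) x 12 mm thick (its z), about 80 g, lying flat on the open bench between rack and tray, glaze up. Alike either way round. The point's axes are the tile's.
- white_center (a point): Centre of the white-glazed tile, same size, lying glaze up on the floor of the tray, its 60 mm length (x) along the tray.
- blue_tile: The blue tile; this point is the centre of its underside, axes as above.
- white_tile: The white tile; this point is the centre of its underside, axes as above.
- tray: Narrow wooden drying tray fixed on the bench, 182 (x) x 67 (y) x 24 mm high; origin at the centre of its underside. Inside 170 x 55 mm, floor 6 mm above the bench. The long side walls (6 mm thick) rise 24 mm and leave only 2.5 mm beside the tile; the end walls rise 12 mm. At least 40 mm is free in front of each end of the tile.
- rack: Wooden sloping rack fixed on the bench, to the left with the tray to the right, or the reverse; foot plate 110 (x) x 100 (y) x 8 mm, about 95 mm high; origin: centre of underside. At yaw 0 the low end of the slope faces the robot (-x). The deck is 44 mm wide, narrower than a tile, with open sides; backstop (low end) and top rail (high end) are 6 mm thick, 56 mm wide and stand 32 mm off the deck.
- rack_seat (a point): Deck top at the middle of the backstop's foot, 33 mm to -x of the rack's origin, 34 mm above the bench. Axes: x up the slope (0.38 rad above level), y across, z square off the deck. Backstop face at x = 0, top rail face at x = 74 mm. A tile lies lengthwise along x; it does not slide down by itself. Seated tile centres: x = 30, y = 0, z = 6 mm (first), 18 mm (second).
- plank_edge (a point): Obstacle: front edge of the broad wooden plank that stands upright on the bench left of the middle and reaches from there up and back to the wall, edge on to the robot; the point is on its front edge 100 mm above the bench. When crossing between the middle and the left, keep the whole gripper nearer to the robot than this edge.
- cup: Bystander: bisque cup, off-white, 68 mm wide, 76 mm high, standing loose behind the work; origin at the centre of its underside.
- rib: Bystander: wooden potter's rib, 100 x 54 x 9 mm, lying loose; origin at the centre of its underside.
- kidney: Bystander: red rubber kidney, 96 x 29 x 8 mm, lying loose near the front of the bench; origin at the centre of its underside.

How it is judged:
By the outcome, as a careful person would: the job done as asked, in the order asked, and still so for the second after the job is handed in, with the robot touching nothing.
It also fails if it takes over 72 s, if anything falls off the work surface, if the arm or the gripper's body presses on something with over 40 N, if the wrist force passes 120 N, or if a joint passes its speed limit or range.

## Working session

There is one attempt and no reset: what is moved stays moved. The work goes in short steps, Python scripts to look and compute and a tool call to move; the robot and the scene stay as the last step left them, time stands still between calls to the robot, and variables do not carry over. Pictures are saved under pics/ and viewed, on a budget of 10 in all, crops included, one or two more only if the job needs it, and the job is handed in when it is done.

Besides the shell and the picture viewer there is one more tool, called after "Request:" as a command line: name --argument value ..., lists and objects as JSON in quotes. play_rows: Moves the arm, as the interface text tells. Its arguments: {"type":"object","properties":{"moves":{"type":"array"}},"required":["moves"]}

```bash
ls; mkdir -p pics; python3 - <<'E'
from workcell import bot
import cv2,numpy as np
np.set_printoptions(precision=4,suppress=True)
print(bot.get_obs())
for n in ["top","side","wrist"]:
    print(n,bot.camera_info(n))
for n in ["top","side"]:
    p,d=bot.camera(n); cv2.imwrite(f"pics/{n}0.png",p[:,:,::-1]); np.save(f"pics/{n}0d.npy",d)
E
```

```text
pics
{'clock': 0.0, 'joint_pos': array([1.176 , 0.2415, 0.0037, 1.3352, 0.    , 1.5708]), 'joint_vel': array([-0.0003,  0.0009,  0.    ,  0.002 ,  0.0006, -0.0004]), 'tau': array([  0.0007, -37.232 ,  25.2406,   0.017 ,   0.0001,  -0.    ]), 'eef_pos': array([0.1921, 0.461 , 0.2304]), 'tool_rot': array([ 0.1961,  0.9806, -0.001 , -0.0002]), 'ft_force': array([-0.7447, -0.6962, -0.7994]), 'ft_torque': array([-0.0204, -0.0499, -0.0347]), 'grip_width': 0.08539883900788403}
top {'K': array([[559.5117,   0.    , 311.9349],
       [  0.    , 559.5117, 243.265 ],
       [  0.    ,   0.    ,   1.    ]]), 'k1': 0.059636500116681736, 'world_from_camera': array([[-0.0143,  0.9937, -0.1109,  0.43  ],
       [-0.9996, -0.0117,  0.0246,  0.0187],
       [ 0.0232,  0.1112,  0.9935,  1.1254],
       [ 0.    ,  0.    ,  0.    ,  1.    ]])}
side {'K': array([[469.1515,   0.    , 314.1681],
       [  0.    , 469.1515, 241.3576],
       [  0.    ,   0.    ,   1.    ]]), 'k1': -0.023640718649297055, 'world_from_camera': array([[ 0.9827,  0.1218, -0.1394,  0.4019],
       [-0.1851,  0.6402, -0.7456, -0.7101],
       [-0.0016,  0.7585,  0.6517,  0.7197],
       [ 0.    ,  0.    ,  0.    ,  1.    ]])}
wrist {'K': array([[409.2876,   0.    , 315.7373],
       [  0.    , 409.2876, 232.5146],
       [  0.    ,   0.    ,   1.    ]]), 'k1': -0.04401682039325697, 'T_tool_cam': array([[-0.0003,  0.9618,  0.2739,  0.0685],
       [ 1.    ,  0.0003, -0.    , -0.0005],
       [-0.0001,  0.2739, -0.9618, -0.1425],
       [ 0.    ,  0.    ,  0.    ,  1.    ]])}
```

View pics/top0.png

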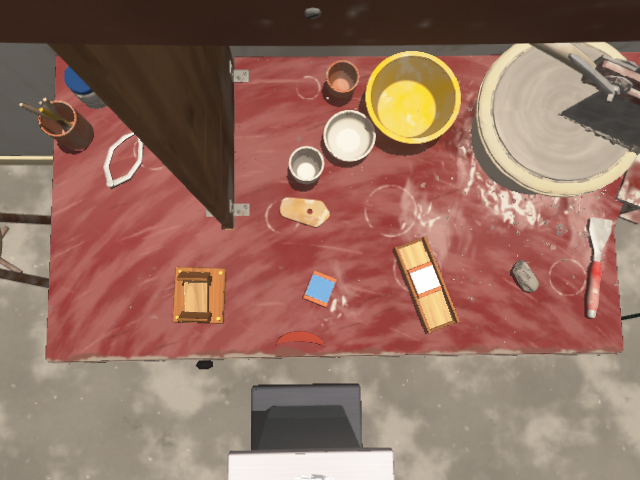

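View pics/side0.png

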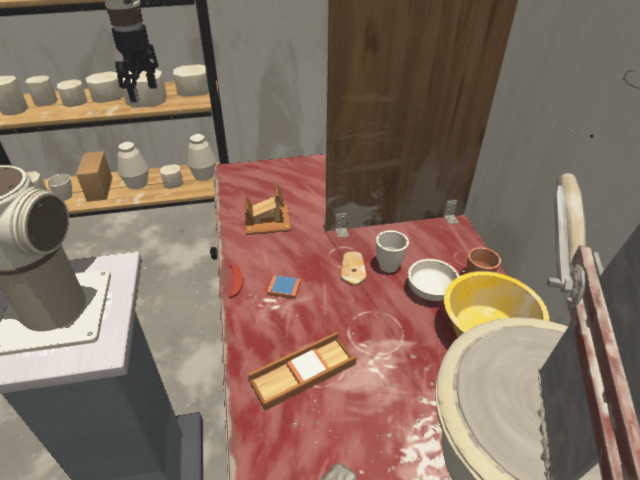

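```bash
cat > h.py <<'E'
import cv2,numpy as np
from scipy.spatial.transform import Rotation as R
from workcell import bot
np.set_printoptions(precision=4,suppress=True)
CV=np.diag([1.,-1,-1,1])
def wfc(n,obs=None):
    i=bot.camera_info(n)
    if n!="wrist": return i["world_from_camera"]@CV
    T=np.eye(4);T[:3,:3]=R.from_quat(obs["tool_rot"]).as_matrix();T[:3,3]=obs["eef_pos"]
    return T@i["T_tool_cam"]@CV
def onplane(n,px,z,T):
    """pixels -> world points on plane z"""
    i=bot.camera_info(n)
    u=cv2.undistortPoints(np.float64(px).reshape(-1,1,2),i["K"],np.array([i["k1"],0,0,0])).reshape(-1,2)
    d=np.c_[u,np.ones(len(u))]@T[:3,:3].T
    return T[:3,3]+d*((z-T[2,3])/d[:,2])[:,None]
def proj(n,P,T):
    i=bot.camera_info(n);Ti=np.linalg.inv(T)
    return cv2.projectPoints(np.float64(P).reshape(-1,1,3),cv2.Rodrigues(Ti[:3,:3])[0],Ti[:3,3],i["K"],np.array([i["k1"],0,0,0]))[0].reshape(-1,2)
def mask(pic,lo,hi):
    return cv2.inRange(cv2.cvtColor(pic,cv2.COLOR_BGR2HSV),np.array(lo),np.array(hi))
def big(m,near=None):
    cs=cv2.findContours(m,cv2.RETR_EXTERNAL,cv2.CHAIN_APPROX_NONE)[0]
    cs=[c for c in cs if near is None or np.hypot(*(c.mean((0,1))-near))<near_r]
    return max(cs,key=cv2.contourArea)
near_r=60
def rect(P):
    (c,s,a)=cv2.minAreaRect(np.float32(P[:,:2]*1000))
    if s[0]<s[1]: s=s[::-1];a+=90
    a=(a+90)%180-90
    return np.array(c)/1000,s,np.radians(a)
E
python3 - <<'E'
from h import *
for n,b,w in [("top",(320,289),(425,280)),("side",(284,286),(308,366))]:
    p=cv2.imread(f"pics/{n}0.png");T=wfc(n)
    c=big(mask(p,(95,90,60),(125,255,255)),b);print(n,"blue",rect(onplane(n,c,.012,T)))
    c=big(mask(p,(0,0,185),(179,60,255)),w);print(n,"white",rect(onplane(n,c,.018,T)))
t=cv2.imread("pics/top0.png");s=cv2.imread("pics/side0.png")
a=cv2.resize(t[260:330,165:235],(390,390),interpolation=cv2.INTER_CUBIC)
b=cv2.resize(s[180:240,235:305],(400,343),interpolation=cv2.INTER_CUBIC)
o=np.zeros((400,800,3),np.uint8);o[:390,:390]=a;o[:343,400:]=b
cv2.imwrite("pics/c1.png",o)
d=np.load("pics/top0d.npy");print(d[262:330:6,200])
print(onplane("top",[[228,225]],.1,wfc("top")))
E
```

```text
top blue (array([ 0.4647, -0.0231]), (43.921722412109375, 41.582366943359375), np.float64(1.1774194705987473))
top white (array([ 0.4795, -0.2312]), (48.20375061035156, 43.664466857910156), np.float64(-1.2281307848647909))
side blue (array([ 0.4648, -0.0235]), (42.470462799072266, 38.73572540283203), np.float64(1.1813994316898162))
side white (array([ 0.4795, -0.2321]), (47.74073028564453, 43.724342346191406), np.float64(-1.2176418583324866))
[1.1242 1.1101 1.0465 1.0286 1.0642 1.0655 1.069  1.0774 1.0789 1.0589
 1.1035 1.1063]
[[0.5801 0.1475 0.1   ]]
```

View pics/c1.png

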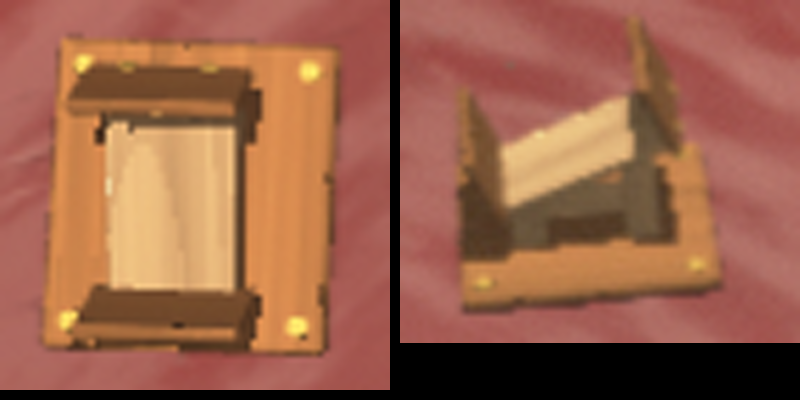

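```bash
cat >> h.py <<'E'
def pose(obs=None):
    o=obs or bot.get_obs();return o["eef_pos"],R.from_quat(o["tool_rot"])
def down(yaw,tilt=0):
    """tool x toward -x of yaw frame, z down; tilt>0: z leans to +x of yaw frame"""
    return R.from_euler("z",yaw)*R.from_euler("y",-tilt)*R.from_quat([0,1,0,0])
def plan(p1,R1,p0=None,R0=None):
    if p0 is None: p0,R0=pose()
    v=(R0.inv()*R1).as_rotvec();d=R1.inv().apply(np.array(p1)-p0)*100
    print("turn total",v,"| shift total cm (after turn)",d,"| shift before turn",R0.inv().apply(np.array(p1)-p0)*100)
E
python3 - <<'E'
from h import *
T=wfc("top")
cr=np.array([[62,38],[340,48],[325,352],[42,347]])*70/390+[165,260]-.4
P=onplane("top",cr,.008,T);print(P,P.mean(0))
plan([.42,.21,.22],down(0))
E
```

```text
[[0.5116 0.2618 0.008 ]
 [0.5067 0.1635 0.008 ]
 [0.3994 0.1683 0.008 ]
 [0.4029 0.2671 0.008 ]] [0.4552 0.2152 0.008 ]
turn total [-0.0019 -0.0004 -0.3947] | shift total cm (after turn) [-22.7929 -25.1019   1.0509] | shift before turn [-30.6933 -14.4042   1.0785]
```

Request:
play_rows --moves '[[1,[0,0,0],[0,0,-0.1]],[1,[0,0,0],[0,0,-0.1]],[1,[0,0,0],[0,0,-0.1]],[1,[0,0,0],[0,0,-0.1]],[1,[-2.85,-3.14,0.13],[0,0,0]],[1,[-2.85,-3.14,0.13],[0,0,0]],[1,[-2.85,-3.14,0.13],[0,0,0]],[1,[-2.85,-3.14,0.13],[0,0,0]],[1,[-2.85,-3.14,0.13],[0,0,0]],[1,[-2.85,-3.14,0.13],[0,0,0]],[1,[-2.85,-3.14,0.13],[0,0,0]],[1,[-2.85,-3.14,0.13],[0,0,0]]]'

```text
clock: 1.1
eef_pos: [0.4182, 0.2141, 0.2208]
tool_rot: [-0.003, 1.0, -0.0, -0.0]
ft_force: [0.6, 0.9, 0.2]
grip_width: 0.0852
```

```bash
python3 - <<'E'
from h import *
o=bot.get_obs();print(o["eef_pos"],o["tool_rot"],o["joint_vel"])
p,d=bot.camera("wrist");cv2.imwrite("pics/w1.png",p[:,:,::-1]);np.savez("pics/w1.npz",d=d,p=o["eef_pos"],q=o["tool_rot"])
E
```

```text
[0.4182 0.2141 0.2208] [-0.0026  1.     -0.0001 -0.0003] [-1.0425  0.2395  0.2532  0.0056  0.002  -1.0312]
```

View pics/w1.png

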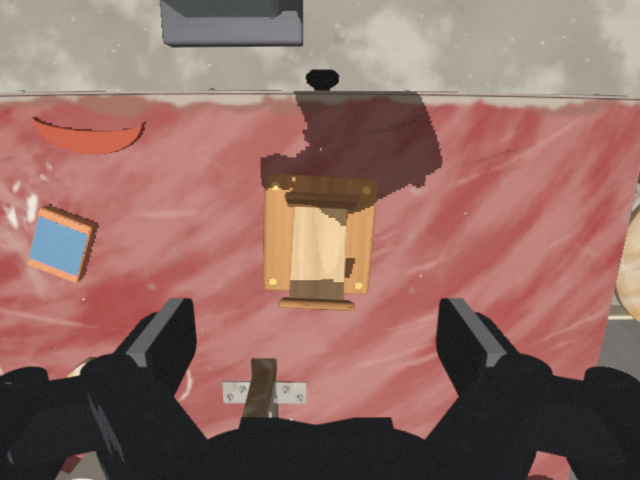

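```bash
python3 - <<'E'
from h import *
bot.camera("wrist")
for k in range(3):
    o=bot.get_obs();p,d=bot.camera("wrist")
print(o["eef_pos"],o["tool_rot"],o["joint_vel"],o["clock"])
p=p[:,:,::-1].copy();cv2.imwrite("pics/w2.png",p);T=wfc("wrist",o)
np.savez("pics/w2.npz",d=d,T=T)
# expected layout from top-view estimate
c,y=np.array([.455,.215,0]),-.047
m=mask(p,(22,130,150),(32,255,255))
for q in cv2.findContours(m,cv2.RETR_EXTERNAL,cv2.CHAIN_APPROX_NONE)[0]:
    if cv2.contourArea(q)>4: 
        g=q.mean((0,1));print("screw",g,onplane("wrist",[g],.0085,T)[0])
cB=big(mask(p,(95,90,60),(125,255,255)));print("blue",rect(onplane("wrist",cB,.012,T)))
i=bot.camera_info("wrist")
a=cv2.resize(p[150:330,220:420],(800,600)[:2],interpolation=cv2.INTER_CUBIC)[:, :]
cv2.imwrite("pics/w2c.png",cv2.resize(p[150:330,240:410],(680,720))[0:600])
# deck points from depth
v,u=np.mgrid[0:480,0:640];px=np.c_[u.ravel(),v.ravel()]
r=cv2.undistortPoints(np.float64(px).reshape(-1,1,2),i["K"],np.array([i["k1"],0,0,0])).reshape(-1,2)
X=(np.c_[r,np.ones(len(r))]*d.reshape(-1,1))@T[:3,:3].T+T[:3,3]
X=X.reshape(480,640,3);np.save("pics/w2X.npy",X)
for vv in range(176,312,6): print(vv,X[vv,320],X[vv,300])
for vv in (230,250):
  print([ (uu,round(X[vv,uu,1],4),round(X[vv,uu,2],4)) for uu in list(range(284,300,2))+list(range(338,356,2))])
E
```

```text
[0.4177 0.2148 0.2206] [-0.0009  1.     -0.0001 -0.0008] [ 0.0574 -0.0097 -0.0076  0.0035  0.0033  0.0012] 1.3
blue (array([ 0.4636, -0.0234]), (45.16047286987305, 41.13351058959961), np.float64(1.1808273846876671))
176 [0.3998 0.2177 0.0004] [0.3991 0.2002 0.005 ]
182 [0.4039 0.2177 0.0084] [0.4041 0.2002 0.0071]
188 [0.409  0.2177 0.0093] [0.4093 0.2002 0.0075]
194 [0.405  0.2172 0.0598] [0.4047 0.2022 0.0618]
200 [0.4088 0.2171 0.0638] [0.4091 0.2022 0.0624]
206 [0.4174 0.2174 0.045 ] [0.4184 0.2013 0.0402]
212 [0.4245 0.2175 0.0351] [0.4246 0.2011 0.0351]
218 [0.4291 0.2175 0.0371] [0.4289 0.2011 0.0382]
224 [0.4336 0.2175 0.0392] [0.434  0.2011 0.0377]
230 [0.4384 0.2175 0.0404] [0.4386 0.2011 0.04  ]
236 [0.443  0.2175 0.0423] [0.443  0.2012 0.0421]
242 [0.4478 0.2175 0.0431] [0.4471 0.2012 0.0456]
248 [0.452  0.2175 0.0461] [0.4524 0.2012 0.0449]
254 [0.4562 0.2175 0.049 ] [0.4564 0.2013 0.0484]
260 [0.4608 0.2175 0.0505] [0.4608 0.2013 0.0505]
266 [0.4654 0.2175 0.052 ] [0.4657 0.2013 0.0514]
272 [0.4703 0.2175 0.0529] [0.4697 0.2014 0.0543]
278 [0.4741 0.2175 0.0563] [0.4744
[... 1158 characters left out ...]
88, np.float64(0.1886), np.float64(0.0067)), (290, np.float64(0.1906), np.float64(0.0086)), (292, np.float64(0.1947), np.float64(0.0468)), (294, np.float64(0.1964), np.float64(0.0471)), (296, np.float64(0.198), np.float64(0.0477)), (298, np.float64(0.1996), np.float64(0.0463)), (338, np.float64(0.2321), np.float64(0.0467)), (340, np.float64(0.2338), np.float64(0.0469)), (342, np.float64(0.2355), np.float64(0.0459)), (344, np.float64(0.2372), np.float64(0.045)), (346, np.float64(0.2417), np.float64(0.0082)), (348, np.float64(0.2436), np.float64(0.0072)), (350, np.float64(0.2453), np.float64(0.0084)), (352, np.float64(0.2473), np.float64(0.0065)), (354, np.float64(0.2489), np.float64(0.0086))]
```

View pics/w2c.png

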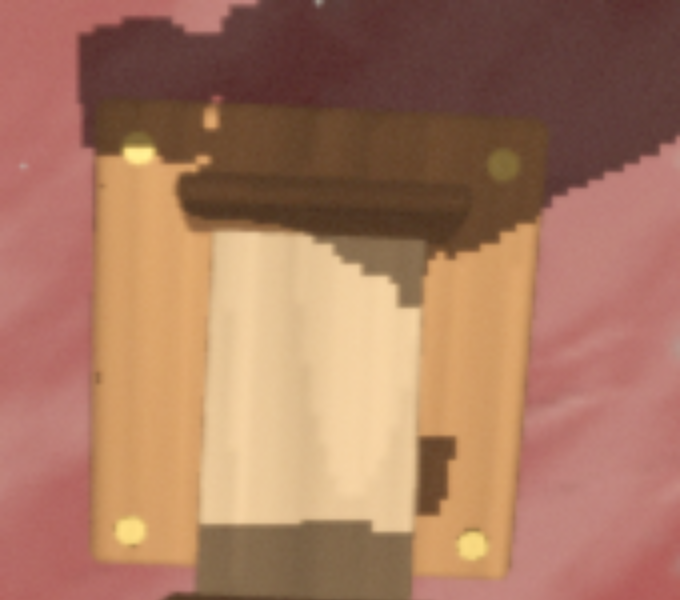

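```bash
python3 - <<'E'
from h import *
X=np.load("pics/w2X.npy");T=np.load("pics/w2.npz")["T"]
cr=np.array([[95,100],[548,120],[510,578],[92,560]])/4+[240,150]-.4
P=onplane("wrist",cr,.008,T);print(P,P.mean(0))
E=[]
for v in range(214,292):
    r=X[v,270:370];zl=.034+(r[:,0]-.4214)*.3994
    k=np.where(abs(r[:,2]-zl)<.004)[0]
    E.append([r[k,0].mean(),r[k[0],1],r[k[-1],1]])
E=np.array(E);mid=E[:,1:].mean(1);print("width",np.median(E[:,2]-E[:,1]))
a=np.polyfit(E[:,0],mid,1);print("yaw",np.arctan(a[0]),"y at .4214",np.polyval(a,.4214),"at .455",np.polyval(a,.455), "std",np.std(mid-np.polyval(a,E[:,0])))
print([np.arctan(np.polyfit(E[:,0],E[:,k],1)[0]) for k in (1,2)])
D=X[214:294,298:340].reshape(-1,3);c=np.linalg.lstsq(np.c_[D[:,:2],np.ones(len(D))],D[:,2],rcond=None)[0]
print("plane",c,"slope",np.arctan(np.hypot(*c[:2])),"z at (.4214,.216)",c@[.4214,.216,1])
# depth to confirm top-rail/backstop inner faces
for (v0,v1) in ((192,206),(298,312)):
    Q=X[v0:v1,300:345].reshape(-1,3);Q=Q[Q[:,2]>.055+(v0>250)*.03]
    s=R.from_euler("zy",[-.047,-.38]).inv().apply(Q-[.4214,.2165,.034]);print("rail pts in seat axes x:",np.percentile(s[:,0],[2,50,98]),"z",np.percentile(s[:,2],[2,50,98]))
E
```

```text
[[0.3975 0.1685 0.008 ]
 [0.4017 0.267  0.008 ]
 [0.5101 0.2626 0.008 ]
 [0.5056 0.1641 0.008 ]] [0.4537 0.2155 0.008 ]
width 0.04313464746608796
yaw -0.04772301787219961 y at .4214 0.21682805367252939 at .455 0.21522334185054676 std 0.000198830650077595
[np.float64(-0.04660313319476203), np.float64(-0.04884278276869011)]
plane [-0.0563 -0.0487  0.0852] slope 0.07430629758933326 z at (.4214,.216) 0.050931131081933534
rail pts in seat axes x: [-0.0056 -0.0018  0.0004] z [0.0235 0.0312 0.033 ]
rail pts in seat axes x: [0.0742 0.077  0.0801] z [0.0276 0.0314 0.033 ]
```

```bash
python3 - <<'E'
from h import *
plan([.4645,-.0233,.06],down(-.391))
E
```

```text
turn total [-0.0004 -0.0014  0.3952] | shift total cm (after turn) [-13.4944 -20.3005  16.0657] | shift before turn [ -4.6605 -23.9297  16.0612]
```

Request:
play_rows --moves '[[1,[0,0,0],[0,0,0.0988]],[1,[0,0,0],[0,0,0.0988]],[1,[0,0,0],[0,0,0.0988]],[1,[0,0,0],[0,0,0.0988]],[1,[-1.69,-2.54,2.01],[0,0,0]],[1,[-1.69,-2.54,2.01],[0,0,0]],[1,[-1.69,-2.54,2.01],[0,0,0]],[1,[-1.69,-2.54,2.01],[0,0,0]],[1,[-1.69,-2.54,2.01],[0,0,0]],[1,[-1.69,-2.54,2.01],[0,0,0]],[1,[-1.69,-2.54,2.01],[0,0,0]],[1,[-1.69,-2.54,2.01],[0,0,0]]]'

```text
clock: 2.35
eef_pos: [0.4651, -0.0225, 0.0596]
tool_rot: [0.192, 0.981, 0.0, 0.0]
ft_force: [0.9, 0.8, -0.4]
grip_width: 0.0851
```

```bash
cat >> h.py <<'E'
def look(name):
    for k in range(3): bot.camera("wrist")
    o=bot.get_obs();p,d=bot.camera("wrist");p=p[:,:,::-1].copy();cv2.imwrite(f"pics/{name}.png",p)
    print("pose",o["eef_pos"],R.from_quat(o["tool_rot"]).as_matrix().ravel(),o["clock"]);return p,d,wfc("wrist",o)
E
python3 - <<'E'
from h import *
p,d,T=look("w3")
c=big(mask(p,(95,90,60),(125,255,255)));print("blue",rect(onplane("wrist",c,.012,T)))
plan([.4645,-.0233,.0],down(-.391))
E
```

```text
pose [ 0.4638 -0.023   0.0588] [-0.9247  0.3806 -0.004   0.3806  0.9247  0.0006  0.004  -0.001  -1.    ] 2.5
blue (array([ 0.4636, -0.0235]), (45.839874267578125, 42.142051696777344), np.float64(1.1802068681536788))
turn total [-0.     -0.0022  0.0021] | shift total cm (after turn) [-0.0436 -0.1057  5.9774] | shift before turn [-0.0568 -0.1056  5.9773]
```

Request:
play_rows --moves '[[1,[0,-0.05,1.9],[0,0,0]],[1,[0,0,1.9],[0,0,0]],[1,[0,0,1.4],[0,0,0]],[1,[0,0,0.6],[0,0,0]],[0.4,[0,0,0],[0,0,0]],[0,[0,0,0],[0,0,0]],[-0.3,[0,0,0],[0,0,0]],[-1,[0,0,0],[0,0,0]],[-1,[0,0,0],[0,0,0]],[-1,[0,0,0],[0,0,0]],[-1,[0,0,0],[0,0,0]]]'

```text
clock: 3.47
eef_pos: [0.4664, -0.0232, 0.0041]
tool_rot: [0.193, 0.981, 0.001, 0.001]
ft_force: [-1.6, 1.4, 5.2]
grip_width: 0.0477
```

Request:
play_rows --moves '[[-1,[0,0,0],[0,0,0]],[-1,[0,0,0],[0,0,0]]]'

```text
clock: 3.63
eef_pos: [0.4664, -0.0232, 0.0041]
tool_rot: [0.193, 0.981, 0.001, 0.001]
ft_force: [-1.1, 2.7, 6.8]
grip_width: 0.0477
```

Request:
play_rows --moves '[[-1,[0,0,-0.5],[0,0,0]],[-1,[0,0,-2.0],[0,0,0]],[-1,[0,0,-3.5],[0,0,0]],[-1,[0,0,-3.5],[0,0,0]],[-1,[0,0,-3.0],[0,0,0]],[-1,[0,0,0],[0,0,0]]]'

```text
clock: 4.13
eef_pos: [0.4698, -0.0241, 0.1344]
tool_rot: [0.194, 0.981, 0.001, 0.007]
ft_force: [1.8, 0.2, -0.4]
grip_width: 0.0476
```

```bash
python3 - <<'E'
from h import *
p,d,T=look("w4")
o=bot.get_obs();print(o["ft_force"],o["grip_width"])
s,_=bot.camera("side");s=s[:,:,::-1]
po,Ro=pose(o);uv=proj("side",[po],wfc("side"))[0].astype(int);print(uv)
c=s[max(uv[1]-50,0):uv[1]+50,uv[0]-50:uv[0]+50]
out=np.zeros((480,800,3),np.uint8);out[:,:480]=p[:,80:560];c=cv2.resize(c,(320,320),interpolation=cv2.INTER_CUBIC);out[:320,480:]=c
cv2.imwrite("pics/c4.png",out)
E
```

```text
pose [ 0.4652 -0.0239  0.1279] [-0.9249  0.3803  0.0014  0.3803  0.9249 -0.0002 -0.0014  0.0003 -1.    ] 4.2833
[ 0.6625 -0.2725 -0.5854] 0.04763795546004484
[280 242]
```

View pics/c4.png

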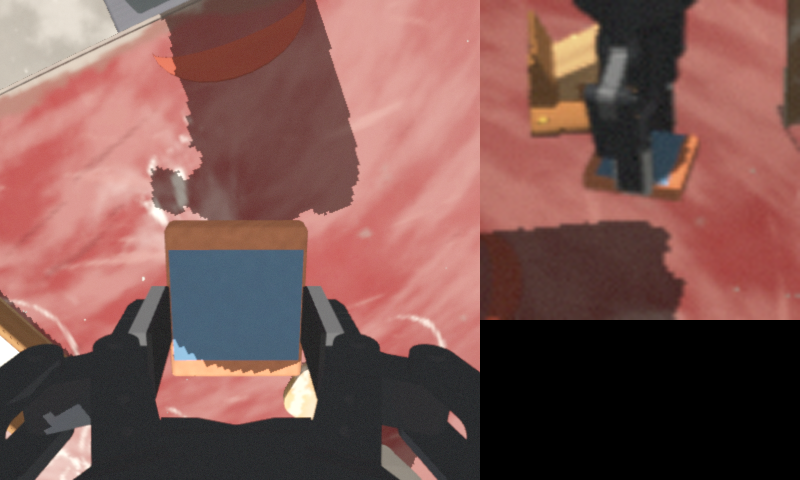

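```bash
cat >> h.py <<'E'
def held(p,d,m):
    """points of masked surface in tool frame"""
    i=bot.camera_info("wrist");T=i["T_tool_cam"]@CV
    v,u=np.nonzero(m&(d>0));r=cv2.undistortPoints(np.float64(np.c_[u,v]).reshape(-1,1,2),i["K"],np.array([i["k1"],0,0,0])).reshape(-1,2)
    X=(np.c_[r,np.ones(len(r))]*d[v,u][:,None])@T[:3,:3].T+T[:3,3]
    return X
E
python3 - <<'E'
from h import *
bot.camera("wrist");pp,d=bot.camera("wrist");p=pp[:,:,::-1].copy()
m=np.zeros((480,640),np.uint8);c=big(mask(p,(95,60,40),(125,255,255)),(315,300));cv2.drawContours(m,[c],-1,255,-1)
X=held(p,d,m>0);c,s,a=rect(X);print("glaze",c,s,a,"xrange",np.percentile(X[:,0],[1,99])," z med",np.median(X[:,2]),"tilt",np.polyfit(X[:,0],X[:,2],1)[0],np.polyfit(X[:,1],X[:,2],1)[0])
# full tile silhouette at the plane depth: rows along column 318
i=bot.camera_info("wrist")
for u in (300,320,340):
    k=np.where((d[180:420,u]>0.1)&(d[180:420,u]<0.19))[0]+180
    mm=np.zeros((480,640),bool);mm[k,u]=1;Y=held(p,d,mm);print(u,k.min(),k.max(),Y[:,0].min(),Y[:,0].max(),Y[[0,-1],2])
E
```

```text
glaze [ 0.0022 -0.0005] (46.67705535888672, 44.543418884277344) -1.5698218595722984 xrange [-0.019   0.0237]  z med -0.0081030848677629 tilt -0.0020780417707096524 0.0004111520253856711
300 220 375 -0.026431527233621063 0.03239536479131012 [ 0.0022 -0.0078]
320 220 375 -0.027251045691012984 0.032251777306154486 [ 0.002  -0.0066]
340 220 375 -0.026936371092965414 0.03233034881435996 [ 0.0025 -0.0071]
```

```bash
cat >> h.py <<'E'
SEAT=np.array([.4213,.2167,.034]);RS=R.from_euler("zy",[-.047,-.38])
RT=RS*R.from_quat([0,1,0,0])
def seat(x,y,z): return SEAT+RS.apply(np.array([x,y,z])/1000)
def inseat():
    o=bot.get_obs();p,r=pose(o);print("TCP in seat axes mm",RS.inv().apply(p-SEAT)*1000,"rot err",(RT.inv()*r).as_rotvec(),"F seat",RS.inv().apply(o["ft_force"]),o["grip_width"],o["clock"])
E
python3 - <<'E'
from h import *
t=seat(30+2.5+5,0,3.9+60);print(t);plan(t,RT)
E
```

```text
[0.4324 0.2149 0.1072]
turn total [-0.0834 -0.3758 -0.3388] | shift total cm (after turn) [ 4.7425 23.675   0.5684] | shift before turn [11.9898 20.881   1.884 ]
```

Request:
play_rows --moves '[[-1,[1.2,2.1,0],[0,0,0]],[-1,[1.8,3.13,0],[0,0,0]],[-1,[1.8,3.13,0],[0,0,0]],[-1,[1.8,3.13,0],[0,0,0]],[-1,[1.8,3.13,0],[0,0,0]],[-1,[1.8,3.13,0],[0,0,0]],[-1,[1.8,3.13,0],[0,0,0]],[-1,[0,0,0],[-0.0208,-0.094,-0.0847]],[-1,[0,0,0],[-0.0208,-0.094,-0.0847]],[-1,[0,0,0],[-0.0208,-0.094,-0.0847]],[-1,[0,0,0],[-0.0208,-0.094,-0.0847]],[-1,[0,0,0],[0,0,0]]]'

```text
clock: 5.48
eef_pos: [0.4264, 0.2118, 0.1223]
tool_rot: [0.025, 0.983, 0.001, 0.182]
ft_force: [-1.6, -1.0, -1.6]
grip_width: 0.0481
```

```bash
python3 - <<'E'
from h import *
bot.camera("wrist");bot.camera("wrist");inseat();plan(seat(37.5,0,63.9),RT)
E
```

```text
TCP in seat axes mm [44.106  -0.1932 81.7101] rot err [0.0037 0.0103 0.009 ] F seat [-0.1973  0.5507 -0.2749] 0.04795412380499424 5.5833
turn total [-0.0037 -0.0103 -0.009 ] | shift total cm (after turn) [0.6606 0.0193 1.781 ] | shift before turn [0.6424 0.02   1.7877]
```

Request:
play_rows --moves '[[-1,[0.33,0,0.9],[-0.004,-0.01,-0.009]],[-1,[0.33,0,0.9],[0,0,0]],[-1,[0,0,1.7],[0,0,0]],[-1,[0,0,1.7],[0,0,0]],[-1,[0,0,1.2],[0,0,0]],[-1,[0,0,0.4],[0,0,0]],[-1,[0,0,0],[0,0,0]],[-1,[0,0,0],[0,0,0]]]'

```text
clock: 6.25
eef_pos: [0.4541, 0.2157, 0.0621]
tool_rot: [0.024, 0.981, 0.005, 0.191]
ft_force: [-0.5, -0.6, -0.4]
grip_width: 0.0477
```

```bash
python3 - <<'E'
from h import *
p,d,T=look("w5");inseat()
m=np.zeros((480,640),np.uint8);c=big(mask(p,(95,60,40),(125,255,255)),(315,300));cv2.drawContours(m,[c],-1,255,-1)
X=held(p,d,m>0);c,s,a=rect(X);print("glaze",c,s,a,"z med",np.median(X[:,2]),"tilt",np.polyfit(X[:,0],X[:,2],1)[0],np.polyfit(X[:,1],X[:,2],1)[0])
E
```

```text
pose [0.4536 0.2158 0.0627] [-0.9258  0.0429  0.3755  0.0472  0.9989  0.0024 -0.375   0.0199 -0.9268] 6.4
TCP in seat axes mm [40.4294  0.9652 14.7613] rot err [-0.0027 -0.005   0.    ] F seat [ 0.0292  0.0347 -1.2173] 0.04773154058340123 6.45
glaze [ 0.0023 -0.0009] (46.90837097167969, 44.97795486450195) -1.568681594707309 z med -0.00787562653809995 tilt -0.0016997537028655692 0.0009061022865687333
```

View pics/w5.png

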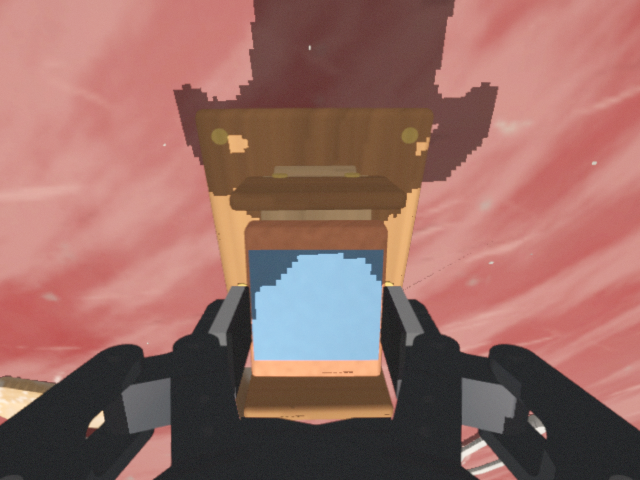

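Request:
play_rows --moves '[[-1,[0.2,-0.03,0.3],[0.003,0.005,0]],[-1,[0.2,0,0.3],[0,0,0]],[-1,[0,0,0.2],[0,0,0]],[-1,[0,0,0.1],[0,0,0]],[-1,[0,0,0.05],[0,0,0]],[-1,[0,0,0.05],[0,0,0]],[-1,[0,0,0],[0,0,0]],[-1,[0,0,0],[0,0,0]]]'

```text
clock: 7.12
eef_pos: [0.4522, 0.2151, 0.0511]
tool_rot: [0.023, 0.982, 0.004, 0.188]
ft_force: [-3.4, 0.2, 4.7]
grip_width: 0.0476
```

```bash
python3 -c "
from h import *
inseat()"
```

```text
TCP in seat axes mm [35.0839  0.0776  4.4547] rot err [ 0.0014  0.0019 -0.0009] F seat [-1.4037  0.1331  5.5848] 0.04764620339625991 7.1167
```

Request:
play_rows --moves '[[-1,[0.06,0,-0.03],[0,0,0]],[-1,[0.06,0,0],[0,0,0]],[-1,[0.06,0,0],[0,0,0]],[-1,[0.06,0,0],[0,0,0]],[-1,[0.04,0,0],[0,0,0]],[-1,[0,0,0],[0,0,0]]]'

```text
clock: 7.62
eef_pos: [0.4505, 0.2156, 0.0505]
tool_rot: [0.023, 0.982, 0.004, 0.189]
ft_force: [1.2, 0.3, 1.9]
grip_width: 0.0478
```

```bash
python3 -c "
from h import *
inseat()"
```

```text
TCP in seat axes mm [33.2454  0.4646  4.5214] rot err [ 0.0008  0.0003 -0.0003] F seat [1.8614 0.3513 1.3317] 0.04777942202548402 7.6167
```

Request:
play_rows --moves '[[-1,[0.06,0,0],[0,0,0]],[-1,[0.06,0,0],[0,0,0]],[-1,[0,0,0],[0,0,0]],[-1,[0,0,0],[0,0,0]]]'

```text
clock: 7.95
eef_pos: [0.45, 0.2157, 0.0504]
tool_rot: [0.023, 0.982, 0.004, 0.189]
ft_force: [4.7, -0.3, -0.6]
grip_width: 0.0474
```

```bash
python3 -c "
from h import *
inseat()"
```

```text
TCP in seat axes mm [32.803   0.5018  4.5907] rot err [ 0.0009 -0.001   0.    ] F seat [ 4.1692 -0.0665 -2.283 ] 0.04736327981428023 7.95
```

Request:
play_rows --moves '[[-1,[0.05,0,0.05],[0,0,0]],[-1,[0,0,0.03],[0,0,0]],[-1,[0,0,0],[0,0,0]],[0.16,[0,0,0],[0,0,0]],[0.22,[0,0,0],[0,0,0]],[0.35,[0,0,0],[0,0,0]],[0.45,[0,0,0],[0,0,0]],[0.45,[0,0,0],[0,0,0]]]'

```text
clock: 8.62
eef_pos: [0.4475, 0.215, 0.0479]
tool_rot: [0.023, 0.982, 0.003, 0.187]
ft_force: [-0.1, -0.6, -0.9]
grip_width: 0.062
```

```bash
python3 -c "
from h import *
inseat()"
```

```text
TCP in seat axes mm [29.5499 -0.2811  3.2013] rot err [ 0.002   0.0038 -0.0012] F seat [-0.3533 -0.6446 -0.822 ] 0.06198049909559892 8.6167
```

Request:
play_rows --moves '[[0.45,[0,0,-0.5],[0,0,0]],[0.6,[0,0,-2],[0,0,0]],[1,[0,0,-3.5],[0,0,0]],[1,[0,0,-3.5],[0,0,0]],[1,[0,0,0],[0,0,0]]]'

```text
clock: 9.03
eef_pos: [0.4149, 0.2175, 0.1431]
tool_rot: [0.023, 0.981, 0.007, 0.192]
ft_force: [0.7, -0.3, 0.0]
grip_width: 0.0852
```

```bash
cat >> h.py <<'E'
def tile_in_seat(p,d,T,m):
    i=bot.camera_info("wrist");v,u=np.nonzero(m&(d>0));r=cv2.undistortPoints(np.float64(np.c_[u,v]).reshape(-1,1,2),i["K"],np.array([i["k1"],0,0,0])).reshape(-1,2)
    X=(np.c_[r,np.ones(len(r))]*d[v,u][:,None])@T[:3,:3].T+T[:3,3]
    return RS.inv().apply(X-SEAT)*1000
E
python3 - <<'E'
from h import *
p,d,T=look("w6");inseat()
m=np.zeros((480,640),np.uint8);c=big(mask(p,(95,60,40),(125,255,255)));cv2.drawContours(m,[c],-1,255,-1)
X=tile_in_seat(p,d,T,m>0);c,s,a=rect(X/1000);print("glaze in seat",c*1000,s,a,"z",np.median(X[:,2]),"tilt",np.polyfit(X[:,0],X[:,2],1)[0],np.polyfit(X[:,1],X[:,2],1)[0])
# all surface heights along centre line y~0
A=tile_in_seat(p,d,T,np.ones_like(d,bool));k=(abs(A[:,1])<3)&(A[:,0]>-12)&(A[:,0]<85)&(A[:,2]>-8)
for x0 in range(-10,84,2):
    q=A[k&(abs(A[:,0]-x0)<1),2]
    if len(q): print(x0,round(np.median(q),1),end="; ")
k=(abs(A[:,2]-12)<3)&(A[:,0]>5)&(A[:,0]<55);print("\ny range",np.percentile(A[k,1],[.5,99.5]))
k=(abs(A[:,2]-12)<2)&(abs(A[:,1])<20)&(A[:,0]<66)&(A[:,0]>-5);print("x range",np.percentile(A[k,0],[.3,99.7]))
E
```

```text
pose [0.4134 0.2157 0.1375] [-0.9279  0.0431  0.3703  0.0463  0.9989 -0.0003 -0.37    0.0169 -0.9289] 9.1833
TCP in seat axes mm [30.4086 -0.0242 98.3022] rot err [ 0.0016  0.0022 -0.0009] F seat [-0.5048 -0.5465 -0.1764] 0.08554945157538849 9.2333
glaze in seat [30.2617 -0.1469] (46.29191589355469, 43.79542922973633) -1.562248255368839 z 12.095022161451551 tilt 4.556330199253348e-06 -0.016845537033179175
-6 18.5; -4 31.4; -2 31.8; 0 31.5; 4 11.8; 6 12.1; 8 11.9; 10 12.1; 12 12.0; 14 12.4; 16 12.3; 18 12.1; 20 182.6; 22 179.3; 24 11.9; 26 12.1; 28 12.2; 30 11.9; 32 12.0; 34 12.1; 36 12.4; 38 12.0; 40 12.2; 42 12.2; 44 12.1; 46 12.2; 48 12.0; 50 12.0; 52 12.0; 54 11.8; 56 11.6; 58 11.9; 60 11.2; 64 0.2; 66 -0.3; 68 -0.1; 70 -0.3; 72 -0.3; 74 15.3; 76 31.6; 78 31.9; 80 31.2; 
y range [-24.9478  24.3427]
x range [ 3.6049 59.557 ]
```

```bash
python3 - <<'E'
from h import *
p,r=pose();plan(p,down(-.047));plan([.4795,-.2315,.13],down(-.047),p,down(-.047))
E
```

```text
turn total [0.0161 0.3774 0.0006] | shift total cm (after turn) [0. 0. 0.] | shift before turn [0. 0. 0.]
turn total [0. 0. 0.] | shift total cm (after turn) [ -8.7371 -44.3132   0.6556] | shift before turn [ -8.7371 -44.3132   0.6556]
```

Request:
play_rows --moves '[[1,[0,0,-0.5],[0.004,0.0943,0]],[1,[0,0,-0.5],[0.004,0.0943,0]],[1,[0,0,0],[0.004,0.0943,0]],[1,[0,0,0],[0.004,0.0943,0]],[1,[-0.73,-3.69,0.1],[0,0,0]],[1,[-0.73,-3.69,0.1],[0,0,0]],[1,[-0.73,-3.69,0.1],[0,0,0]],[1,[-0.73,-3.69,0.1],[0,0,0]],[1,[-0.73,-3.69,0.1],[0,0,0.11]],[1,[-0.3,-3.7,0.1],[0,0,0.11]],[1,[0.1,-3.7,0.1],[0,0,0.11]],[1,[0.5,-3.7,0.1],[0,0,0.11]]]'

```text
clock: 10.23
eef_pos: [0.4064, -0.0776, 0.1367]
tool_rot: [0.244, 0.97, 0.0, -0.001]
ft_force: [0.5, -0.0, 0.4]
grip_width: 0.0857
```

```bash
python3 - <<'E'
from h import *
bot.camera("wrist");print(bot.get_obs()["eef_pos"]);plan([.4795,-.2315,.12],down(-1.223))
E
```

```text
[ 0.4013 -0.0819  0.1361]
turn total [-0.0074 -0.0022  0.72  ] | shift total cm (after turn) [-16.7289   2.2543   1.6063] | shift before turn [-14.0709  -9.3261   1.5979]
```

Request:
play_rows --moves '[[1,[0,0,0],[-0.001,0,0.1029]],[1,[0,0,0],[-0.001,0,0.1029]],[1,[0,0,0],[-0.001,0,0.1029]],[1,[0,0,0],[-0.001,0,0.1029]],[1,[0,0,0],[-0.001,0,0.1029]],[1,[0,0,0],[-0.001,0,0.1029]],[1,[0,0,0],[-0.001,0,0.1029]],[1,[-3.35,0.45,0.32],[0,0,0]],[1,[-3.35,0.45,0.32],[0,0,0]],[1,[-3.35,0.45,0.32],[0,0,0]],[1,[-3.35,0.45,0.32],[0,0,0]],[1,[-3.35,0.45,0.32],[0,0,0]]]'

```text
clock: 11.28
eef_pos: [0.4869, -0.2248, 0.1199]
tool_rot: [0.567, 0.823, 0.004, -0.001]
ft_force: [1.1, 0.1, 0.6]
grip_width: 0.0856
```

```bash
python3 - <<'E'
from h import *
p,d,T=look("w7")
c=big(mask(p,(0,0,170),(179,60,255)));q=onplane("wrist",c,.018,T);r=rect(q);print("white",r)
cv2.drawContours(p,[c],-1,(0,255,0),1);cv2.imwrite("pics/w7c.png",p)
plan([*r[0],.06],down(-1.223))
E
```

```text
pose [ 0.4869 -0.2253  0.1194] [-0.3534  0.9355  0.0026  0.9355  0.3534  0.0068  0.0054  0.0048 -1.    ] 11.4333
white (array([ 0.3246, -0.2743]), (248.36373901367188, 59.110572814941406), np.float64(-1.4127168435736503))
turn total [ 0.0044 -0.0062  0.0147] | shift total cm (after turn) [  0.7684 -16.8949   5.9765] | shift before turn [  0.98   -16.9084   5.9071]
```

View pics/w7c.png

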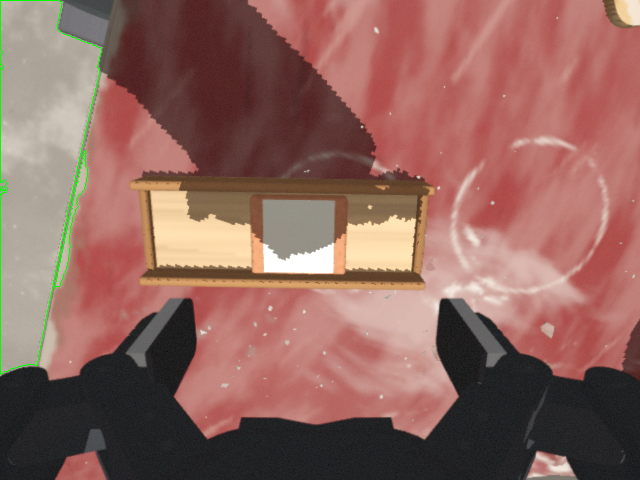

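```bash
python3 - <<'E'
from h import *
o=bot.get_obs();T=wfc("wrist",o);p=cv2.imread("pics/w7.png")
m=mask(p,(0,0,60),(179,55,255));roi=np.zeros_like(m);roi[185:285,240:360]=1
c=big(m*roi);q=onplane("wrist",c,.018,T);r=rect(q);print(cv2.boundingRect(c),"white glaze",r)
e=onplane("wrist",[[251,196],[346.5,196],[347,274],[251,274]],.018,T);print(e.mean(0),np.linalg.norm(e-np.roll(e,-1,0),axis=1),np.arctan2(*(e[1]-e[0])[[1,0]]),np.arctan2(*(e[2]-e[3])[[1,0]]))
e=onplane("wrist",[[131,182],[434,187],[424,287],[140,282]],.024,T);print("tray",e.mean(0),np.linalg.norm(e-np.roll(e,-1,0),axis=1),np.arctan2(*(e[1]-e[0])[[1,0]]),np.arctan2(*(e[2]-e[3])[[1,0]]))
plan([*r[0],.06],down(-1.215))
E
```

```text
(263, 200, 72, 73) white glaze (array([ 0.4777, -0.2306]), (46.64777374267578, 44.34585952758789), np.float64(-1.2101383020926475))
[ 0.478 -0.23   0.018] [0.0579 0.0505 0.0614 0.0505] 0.36098473585148416 0.36077473421183726
tray [ 0.4681 -0.2319  0.024 ] [0.1788 0.0636 0.1793 0.0633] 0.34397215618480287 0.3422943974967251
turn total [ 0.0044 -0.0061  0.0067] | shift total cm (after turn) [-0.3348 -1.023   5.9765] | shift before turn [-0.3646 -1.0519  5.9698]
```

```bash
python3 - <<'E'
from h import *
p,d=bot.camera("wrist")
m=np.zeros((480,640),bool);m[290:420,100:215]=1;m[290:420,425:540]=1;m&=d<.19
X=held(p,d,m);print("open finger tips z",np.percentile(X[:,2],[50,95,99,99.9]));k=X[:,2]>np.percentile(X[:,2],97);print(X[k][:,1].min(),X[k][:,1].max(),X[k][:,0].min(),X[k][:,0].max())
E
```

```text
open finger tips z [-0.0508 -0.0201 -0.0151 -0.0132]
-0.04882809473566766 0.04948029473445229 -0.011894340624870589 0.010199617640304325
```

Request:
play_rows --moves '[[1,[-0.2,-0.48,2.0],[0.0044,-0.006,0.003]],[1,[-0.2,-0.48,2.0],[0,0,0]],[1,[0,0,2.0],[0,0,0]],[1,[0,0,0],[0,0,0]],[1,[0,0,0],[0,0,0]]]'

```text
clock: 11.95
eef_pos: [0.4784, -0.2293, 0.0613]
tool_rot: [0.568, 0.823, 0.0, 0.0]
ft_force: [-0.0, 0.5, -0.0]
grip_width: 0.0853
```

```bash
python3 - <<'E'
from h import *
p,d,T=look("w8")
m=mask(p,(0,0,60),(179,55,255));uv=proj("wrist",[[.4785,-.231,.018]],T)[0];print(uv)
c=big(m,uv);print(cv2.boundingRect(c),rect(onplane("wrist",c,.018,T)))
plan([.4785,-.231,.003],down(-1.219))
E
```

```text
pose [ 0.481  -0.2309  0.0637] [-0.3539  0.9353  0.0066  0.9353  0.3539 -0.0032 -0.0053  0.005  -1.    ] 12.1
[309.8619 259.7879]
(264, 214, 92, 92) (array([ 0.4786, -0.2319]), (47.091033935546875, 44.221004486083984), np.float64(-1.2255269456879931))
turn total [0.0052 0.0055 0.0098] | shift total cm (after turn) [ 0.0962 -0.2377  6.0744] | shift before turn [ 0.1322 -0.2684  6.0725]
```

Request:
play_rows --moves '[[1,[0.08,-0.22,2.0],[0.005,0.005,0.004]],[1,[0,0,2.0],[0,0,0]],[1,[0,0,1.4],[0,0,0]],[1,[0,0,0.6],[0,0,0]],[1,[0,0,0],[0,0,0]],[0.7,[0,0,0],[0,0,0]],[0.5,[0,0,0],[0,0,0]],[0.3,[0,0,0],[0,0,0]],[-1,[0,0,0],[0,0,0]],[-1,[0,0,0],[0,0,0]],[-1,[0,0,0],[0,0,0]]]'

```text
clock: 13.07
eef_pos: [0.479, -0.2317, 0.0041]
tool_rot: [0.57, 0.821, -0.0, 0.001]
ft_force: [-0.5, 0.6, 5.8]
grip_width: 0.0581
```

Request:
play_rows --moves '[[-1,[0,0,0],[0,0,0]],[-1,[0,0,-0.3],[0,0,0]],[-1,[0,0,-1.0],[0,0,0]],[-1,[0,0,-1.5],[0,0,0]],[-1,[0,0,-2.0],[0,0,0]],[-1,[0,0,-2.5],[0,0,0]],[-1,[0,0,-2.0],[0,0,0]],[-1,[0,0,0],[0,0,0]]]'

```text
clock: 13.73
eef_pos: [0.4808, -0.2326, 0.1005]
tool_rot: [0.57, 0.821, 0.0, 0.003]
ft_force: [0.6, -0.8, -0.5]
grip_width: 0.0582
```

```bash
python3 - <<'E'
from h import *
p,d,T=look("w9");o=bot.get_obs();print(o["grip_width"],o["ft_force"])
m=np.zeros((480,640),np.uint8);c=big(mask(p,(0,0,60),(179,55,255)),(315,300));cv2.drawContours(m,[c],-1,255,-1);print(cv2.boundingRect(c))
X=held(p,d,m>0);c,s,a=rect(X);print("glaze",c,s,a,"z med",np.median(X[:,2]),"tilt",np.polyfit(X[:,0],X[:,2],1)[0],np.polyfit(X[:,1],X[:,2],1)[0])
plan([.44,-.05,.05],down(-np.pi/2))
E
```

```text
pose [ 0.4776 -0.2311  0.0953] [-0.3493  0.937  -0.002   0.937   0.3493  0.0007  0.0013 -0.0016 -1.    ] 13.8833
0.05822841419872577 [ 0.3172  0.5026 -1.0561]
(251, 257, 131, 122)
glaze [-0.0002  0.0003] (48.54576110839844, 44.103111267089844) 0.006034394296172497 z med -0.014099749173506482 tilt -0.0016406394652192082 0.0008267453483746382
turn total [-0.0033 -0.002   0.3568] | shift total cm (after turn) [18.0777 -3.7034  4.4514] | shift before turn [18.2211  2.8575  4.4899]
```

Request:
play_rows --moves '[[-1,[0,0,0],[-0.001,0,0.089]],[-1,[0,0,0],[-0.001,0,0.089]],[-1,[0,0,0],[-0.001,0,0.089]],[-1,[0,0,0],[0,0,0.089]],[-1,[2.0,-0.2,0],[0,0,0]],[-1,[3.5,-0.25,0],[0,0,0]],[-1,[3.5,-0.25,0],[0,0,0]],[-1,[3.5,-0.25,0.8],[0,0,0]],[-1,[3.0,-0.25,1.7],[0,0,0]],[-1,[1.6,-0.06,2.0],[0,0,0]],[-1,[0,0,1.0],[0,0,0]],[-1,[0,0,0],[0,0,0]]]'

```text
clock: 14.93
eef_pos: [0.4615, -0.0584, 0.037]
tool_rot: [0.706, 0.708, -0.002, -0.003]
ft_force: [0.0, -0.1, -0.7]
grip_width: 0.0581
```

```bash
python3 - <<'E'
from h import *
bot.camera("wrist");bot.camera("wrist");o=bot.get_obs();print(o["eef_pos"],o["grip_width"],o["clock"]);plan([.465,-.06,.002],down(-np.pi/2))
E
```

```text
[ 0.4641 -0.0599  0.0394] 0.05859191834068105 15.0333
turn total [-0.0022 -0.0016  0.0011] | shift total cm (after turn) [-0.0069  0.0948  3.7421] | shift before turn [-0.013   0.1028  3.7418]
```

Request:
play_rows --moves '[[-1,[0,0,1.3],[-0.002,-0.0016,0]],[-1,[0,0,1.3],[0,0,0]],[-1,[0,0,0.8],[0,0,0]],[-1,[0,0,0.3],[0,0,0]],[-1,[0,0,0.15],[0,0,0]],[-1,[0,0,0.1],[0,0,0]],[-1,[0,0,0.1],[0,0,0]],[-1,[0,0,0.08],[0,0,0]],[-1,[0,0,0.05],[0,0,0]],[-1,[0,0,0],[0,0,0]]]'

```text
clock: 15.87
eef_pos: [0.4654, -0.06, -0.0012]
tool_rot: [0.707, 0.707, 0.001, 0.001]
ft_force: [0.6, -0.4, -2.1]
grip_width: 0.0581
```

Request:
play_rows --moves '[[-1,[0,0,0.08],[0,0,0]],[-1,[0,0,0.06],[0,0,0]],[-1,[0,0,0],[0,0,0]]]'

```text
clock: 16.12
eef_pos: [0.4655, -0.0601, -0.0019]
tool_rot: [0.707, 0.707, 0.001, 0.001]
ft_force: [-1.7, 0.7, 7.2]
grip_width: 0.0582
```

Contact. Release, rise, and look.

Request:
play_rows --moves '[[-1,[0,0,-0.05],[0,0,0]],[0.42,[0,0,0],[0,0,0]],[0.5,[0,0,0],[0,0,0]],[0.65,[0,0,0],[0,0,0]],[0.8,[0,0,0],[0,0,0]],[1,[0,0,-1.0],[0,0,0]],[1,[0,0,-2.0],[0,0,0]],[1,[0,0,-3.0],[0,0,0]],[1,[0,0,-2.0],[0,0,0]],[1,[0,0,0],[0,0,0]]]'

```text
clock: 16.95
eef_pos: [0.4683, -0.0605, 0.0817]
tool_rot: [0.707, 0.707, 0.003, 0.004]
ft_force: [0.9, -0.3, -0.2]
grip_width: 0.0857
```

```bash
python3 - <<'E'
from h import *
p,d,T=look("w10")
m=mask(p,(0,0,60),(179,55,255));uv=proj("wrist",[[.465,-.06,.012]],T)[0]
c=big(m,uv);print(uv,cv2.boundingRect(c));r=rect(onplane("wrist",c,.012,T));print(r)
plan([*r[0],.05],down(0))
E
```

```text
pose [ 0.4647 -0.06    0.0774] [-0.0009  1.      0.0026  1.      0.0009 -0.0002 -0.0002  0.0026 -1.    ] 17.1
[314.747  249.4643] (275, 207, 84, 84)
(array([ 0.4662, -0.0602]), (46.70798110961914, 43.99911117553711), np.float64(-1.570779506418832))
turn total [ 0.0008  0.0008 -1.5699] | shift total cm (after turn) [-0.2095 -0.0228  2.6781] | shift before turn [-0.023   0.2067  2.6784]
```

Request:
play_rows --moves '[[1,[0,0,0],[0,0,-0.1208]],[1,[0,0,0],[0,0,-0.1208]],[1,[0,0,0],[0,0,-0.1208]],[1,[0,0,0],[0,0,-0.1208]],[1,[0,0,0],[0,0,-0.1208]],[1,[0,0,0],[0,0,-0.1208]],[1,[0,0,0],[0,0,-0.1208]],[1,[0,0,0],[0,0,-0.1208]],[1,[0,0,0],[0,0,-0.1208]],[1,[0,0,0],[0,0,-0.1208]],[1,[0,0,0],[0,0,-0.1208]],[1,[0,0,0],[0,0,-0.1208]]]'

```text
clock: 18.15
eef_pos: [0.4637, -0.0599, 0.076]
tool_rot: [0.057, 0.998, 0.0, -0.0]
ft_force: [-0.1, 0.5, -0.1]
grip_width: 0.0855
```

Request:
play_rows --moves '[[1,[0,0,0],[0,0,-0.1203]],[1,[-0.1,0,1.35],[0,0,0]],[1,[-0.1,0,1.35],[0,0,0]],[1,[0,0,0],[0,0,0]]]'

```text
clock: 18.48
eef_pos: [0.4641, -0.0597, 0.0473]
tool_rot: [0.0, 1.0, 0.0, -0.002]
ft_force: [-0.3, -0.0, -0.0]
grip_width: 0.0854
```

```bash
python3 - <<'E'
from h import *
p,d,T=look("w11")
m=mask(p,(0,0,60),(179,55,255));uv=proj("wrist",[[.466,-.06,.012]],T)[0]
c=big(m,uv);print(uv,cv2.boundingRect(c));r=rect(onplane("wrist",c,.012,T));print(r)
plan([*r[0],-.0005],down(0))
E
```

```text
pose [ 0.4663 -0.06    0.0501] [-1.      0.      0.0007  0.      1.      0.     -0.0007  0.     -1.    ] 18.6333
[317.4274 267.315 ] (267, 223, 102, 88)
(array([ 0.4663, -0.0601]), (46.99420166015625, 43.67436218261719), np.float64(1.5702778093306582))
turn total [-0.0002  0.0021 -0.    ] | shift total cm (after turn) [ 0.0595 -0.0075  5.1096] | shift before turn [ 0.0701 -0.0067  5.1094]
```

Request:
play_rows --moves '[[1,[0,0,1.8],[0,0,0]],[1,[0,0,1.8],[0,0,0]],[1,[0,0,1.0],[0,0,0]],[1,[0,0,0.5],[0,0,0]],[1,[0,0,0],[0,0,0]],[0.5,[0,0,0],[0,0,0]],[0.25,[0,0,0],[0,0,0]],[-1,[0,0,0],[0,0,0]],[-1,[0,0,0],[0,0,0]],[-1,[0,0,0],[0,0,0]],[-1,[0,0,0],[0,0,0]]]'

```text
clock: 19.6
eef_pos: [0.4683, -0.0601, 0.0011]
tool_rot: [-0.0, 1.0, -0.0, 0.003]
ft_force: [-1.2, 1.1, 5.1]
grip_width: 0.0481
```

Request:
play_rows --moves '[[-1,[0,0,-0.4],[0,0,0]],[-1,[0,0,-1.5],[0,0,0]],[-1,[0,0,-3.0],[0,0,0]],[-1,[0,0,-3.5],[0,0,0]],[-1,[0,0,-3.5],[0,0,0]],[-1,[0,0,-2.0],[0,0,0]],[-1,[0,0,0],[0,0,0]]]'

```text
clock: 20.18
eef_pos: [0.4704, -0.0605, 0.1443]
tool_rot: [0.0, 1.0, -0.001, 0.007]
ft_force: [0.8, 0.9, -0.3]
grip_width: 0.0483
```

```bash
python3 - <<'E'
from h import *
p,d,T=look("w12");o=bot.get_obs();print(o["grip_width"],o["ft_force"])
m=np.zeros((480,640),np.uint8);c=big(mask(p,(0,0,60),(179,55,255)),(315,300));cv2.drawContours(m,[c],-1,255,-1);print(cv2.boundingRect(c))
X=held(p,d,m>0);c,s,a=rect(X);print("glaze",c,s,a,"z med",np.median(X[:,2]),"tilt",np.polyfit(X[:,0],X[:,2],1)[0],np.polyfit(X[:,1],X[:,2],1)[0])
plan(seat(36,0,90),RT)
E
```

```text
pose [ 0.4663 -0.0599  0.1384] [-1.      0.      0.0023  0.      1.     -0.0001 -0.0023 -0.0001 -1.    ] 20.3333
0.04821300495146538 [-0.7866  0.0563 -1.4659]
(247, 254, 138, 113)
glaze [ 0.0017 -0.0009] (47.19117736816406, 45.3140983581543) -1.570735704847273 z med -0.011098840083369435 tilt -0.0058664624521703014 -0.0006785515144432391
turn total [-0.0089 -0.3794  0.0463] | shift total cm (after turn) [ 5.655  27.2559 -1.0266] | shift before turn [ 4.4397 27.4912  0.6667]
```

Request:
play_rows --moves '[[-1,[0.4,2.0,0],[0,0,0]],[-1,[0.55,3.4,0],[0,0,0]],[-1,[0.55,3.4,0],[0,0,0]],[-1,[0.55,3.4,0],[0,0,0]],[-1,[0.55,3.4,0],[0,0,0]],[-1,[0.55,3.4,0],[0,0,0]],[-1,[0.55,3.4,0],[0,0,0]],[-1,[0.45,3.1,0],[0,0,0]],[-1,[0.3,2.0,0],[-0.0022,-0.0949,0.0116]],[-1,[0,0,0],[-0.0022,-0.0949,0.0116]],[-1,[0,0,0],[-0.0022,-0.0949,0.0116]],[-1,[0,0,0],[-0.0022,-0.0949,0.0116]]]'

```text
clock: 21.38
eef_pos: [0.421, 0.2148, 0.1368]
tool_rot: [0.023, 0.981, 0.004, 0.191]
ft_force: [-1.0, -0.0, -1.3]
grip_width: 0.048
```

```bash
python3 - <<'E'
from h import *
for k in range(4): bot.camera("wrist")
inseat();plan(seat(36.8,0.3,60),RT)
E
```

```text
TCP in seat axes mm [38.3022 -0.19   96.0833] rot err [ 0.0013  0.0014 -0.0019] F seat [ 0.3046  0.4369 -0.2636] 0.04779185414207166 21.5833
turn total [-0.0013 -0.0014  0.0019] | shift total cm (after turn) [0.1502 0.049  3.6083] | shift before turn [0.1452 0.054  3.6085]
```

Request:
play_rows --moves '[[-1,[0.1,0.04,1.5],[0,0,0]],[-1,[0.05,0,2.0],[0,0,0]],[-1,[0,0,2.0],[0,0,0]],[-1,[0,0,1.2],[0,0,0]],[-1,[0,0,0.6],[0,0,0]],[-1,[0,0,0],[0,0,0]],[-1,[0,0,0],[0,0,0]]]'

```text
clock: 22.17
eef_pos: [0.4493, 0.2155, 0.0703]
tool_rot: [0.024, 0.982, 0.004, 0.19]
ft_force: [0.1, -0.2, -0.1]
grip_width: 0.048
```

```bash
python3 - <<'E'
from h import *
p,d,T=look("w13");inseat()
m=np.zeros((480,640),np.uint8);c=big(mask(p,(0,0,60),(179,55,255)),(315,300));cv2.drawContours(m,[c],-1,255,-1);print(cv2.boundingRect(c))
X=tile_in_seat(p,d,T,m>0);c,s,a=rect(X/1000);print("white glaze in seat",c*1000,s,a,"z",np.median(X[:,2]),"tilt",np.polyfit(X[:,0],X[:,2],1)[0],np.polyfit(X[:,1],X[:,2],1)[0])
E
```

```text
pose [0.449  0.2158 0.0712] [-0.9262  0.0438  0.3744  0.0474  0.9989  0.0005 -0.3739  0.0182 -0.9273] 22.3167
TCP in seat axes mm [39.395   1.0078 24.3628] rot err [-0.0008 -0.0038  0.0002] F seat [ 0.0133  0.0922 -1.3148] 0.04810345582080204 22.3667
(247, 254, 138, 113)
white glaze in seat [37.9495  0.049 ] (47.391239166259766, 45.4963264465332) 1.5676632509304729 z 35.1532622810556 tilt -0.0010341336090712299 0.0014779711163615812
```

View pics/w13.png

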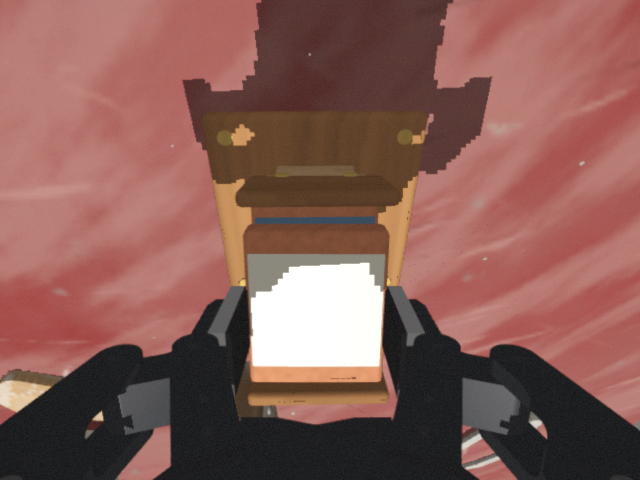

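Request:
play_rows --moves '[[-1,[0.2,-0.02,0.3],[0.0008,0.0038,0]],[-1,[0.2,0,0.3],[0,0,0]],[-1,[0.05,0,0.2],[0,0,0]],[-1,[0,0,0.1],[0,0,0]],[-1,[0,0,0.05],[0,0,0]],[-1,[0,0,0.05],[0,0,0]],[-1,[0,0,0],[0,0,0]],[-1,[0,0,0],[0,0,0]]]'

```text
clock: 23.03
eef_pos: [0.4476, 0.2154, 0.0592]
tool_rot: [0.023, 0.982, 0.004, 0.188]
ft_force: [-0.7, 0.4, -1.2]
grip_width: 0.0481
```

```bash
python3 -c "
from h import *
inseat()"
```

```text
TCP in seat axes mm [33.788   0.2687 13.6821] rot err [ 0.0011  0.0016 -0.0002] F seat [-1.1341  0.3248 -0.8473] 0.048126234974173135 23.0333
```

Request:
play_rows --moves '[[-1,[0,0,0.05],[0,0,0]],[-1,[0,0,0.04],[0,0,0]],[-1,[0,0,0],[0,0,0]]]'

```text
clock: 23.28
eef_pos: [0.4477, 0.2153, 0.059]
tool_rot: [0.023, 0.982, 0.004, 0.188]
ft_force: [-5.8, -1.0, 7.7]
grip_width: 0.0481
```

```bash
python3 -c "
from h import *
inseat()"
```

```text
TCP in seat axes mm [33.7786  0.1459 13.4187] rot err [ 0.0012  0.0013 -0.0004] F seat [-2.4815 -1.1021  9.2615] 0.04808123399958039 23.2833
```

Request:
play_rows --moves '[[-1,[0.06,0,-0.07],[0,0,0]],[-1,[0.06,0,0],[0,0,0]],[-1,[0.06,0,0],[0,0,0]],[-1,[0.06,0,0],[0,0,0]],[-1,[0.05,0,0],[0,0,0]],[-1,[0.04,0,0],[0,0,0]],[-1,[0,0,0],[0,0,0]],[-1,[0,0,0],[0,0,0]]]'

```text
clock: 23.95
eef_pos: [0.4462, 0.2158, 0.0587]
tool_rot: [0.023, 0.982, 0.004, 0.19]
ft_force: [4.5, -1.0, 0.9]
grip_width: 0.0478
```

```bash
python3 -c "
from h import *
inseat()"
```

```text
TCP in seat axes mm [32.2788  0.6368 13.6644] rot err [ 0.0008 -0.0016  0.0007] F seat [ 4.5419 -0.8057 -0.8543] 0.04782375184205368 23.95
```

Request:
play_rows --moves '[[-1,[0.05,0,0.04],[0,0,0]],[-1,[0.03,0,0.03],[0,0,0]],[-1,[0,0,0],[0,0,0]]]'

```text
clock: 24.2
eef_pos: [0.4463, 0.2158, 0.0586]
tool_rot: [0.024, 0.981, 0.004, 0.19]
ft_force: [3.2, -2.1, 7.5]
grip_width: 0.0481
```

```bash
python3 - <<'E'
from h import *
p,d,T=look("w14");inseat()
m=np.zeros((480,640),np.uint8);c=big(mask(p,(0,0,60),(179,55,255)),(315,300));cv2.drawContours(m,[c],-1,255,-1)
X=tile_in_seat(p,d,T,m>0);c,s,a=rect(X/1000);print("white glaze in seat",c*1000,s,a,"z",np.median(X[:,2]),"tilt",np.polyfit(X[:,0],X[:,2],1)[0],np.polyfit(X[:,1],X[:,2],1)[0])
E
```

```text
pose [0.4463 0.2158 0.0586] [-0.9264  0.0448  0.3739  0.0479  0.9989 -0.0011 -0.3736  0.0169 -0.9274] 24.35
TCP in seat axes mm [32.2631  0.6109 13.5392] rot err [ 0.0009 -0.0032  0.001 ] F seat [ 6.1869 -1.8764  5.6528] 0.047934526370541096 24.4
white glaze in seat [30.9106 -0.2916] (47.73472213745117, 45.71381378173828) 1.5670396717612307 z 24.433768884889364 tilt -0.0013935165782507056 -0.0012354435935159616
```

Request:
play_rows --moves '[[0.16,[0,0,0],[0,0,0]],[0.22,[0,0,0],[0,0,0]],[0.35,[0,0,0],[0,0,0]],[0.45,[0,0,0],[0,0,0]],[0.45,[0,0,-0.2],[0,0,0]],[0.5,[0,0,-1],[0,0,0]],[0.6,[0,0,-2],[0,0,0]],[1,[0,0,-3],[0,0,0]],[1,[0,0,-3],[0,0,0]],[1,[0,0,0],[0,0,0]]]'

```text
clock: 25.23
eef_pos: [0.4112, 0.2174, 0.1472]
tool_rot: [0.023, 0.981, 0.006, 0.191]
ft_force: [1.0, 0.4, 0.6]
grip_width: 0.0854
```

```bash
python3 - <<'E'
from h import *
p,d,T=look("w15");inseat()
m=np.zeros((480,640),np.uint8);uv=proj("wrist",[seat(30,0,24)],T)[0];c=big(mask(p,(0,0,60),(179,55,255)),uv);cv2.drawContours(m,[c],-1,255,-1)
X=tile_in_seat(p,d,T,m>0);c,s,a=rect(X/1000);print("white glaze in seat",c*1000,s,a,"z",np.median(X[:,2]),"tilt",np.polyfit(X[:,0],X[:,2],1)[0],np.polyfit(X[:,1],X[:,2],1)[0])
A=tile_in_seat(p,d,T,np.ones_like(d,bool));k=(abs(A[:,1])<8)&(A[:,0]>-12)&(A[:,0]<85)&(A[:,2]>-8)
for x0 in range(-10,84,1):
    q=A[k&(abs(A[:,0]-x0)<.5),2]
    if len(q): print(x0,round(np.median(q),1),end="; ")
s,_=bot.camera("side");s=s[:,:,::-1];out=np.zeros((480,800,3),np.uint8);out[:,:480]=p[:,80:560];out[:300,480:]=cv2.resize(s[170:240,232:307],(320,300),interpolation=cv2.INTER_CUBIC)
cv2.imwrite("pics/c15.png",out)
E
```

```text
pose [0.4099 0.2158 0.1422] [-0.9282  0.0434  0.3696  0.0465  0.9989 -0.0004 -0.3692  0.0168 -0.9292] 25.3833
TCP in seat axes mm [ 28.9843   0.0088 104.1302] rot err [ 0.0017  0.0028 -0.0006] F seat [-0.7121 -0.2238 -0.1743] 0.08543292128501091 25.4333
white glaze in seat [30.3276  0.1065] (47.43854522705078, 44.37485885620117) -1.563029388084438 z 24.072956209952373 tilt -0.0003707108821238311 -0.018245874926831378
-6 16.3; -5 31.1; -4 31.6; -3 31.6; -2 32.0; -1 31.3; 0 31.3; 1 24.2; 2 23.6; 3 23.9; 4 24.2; 5 24.0; 6 24.1; 7 23.8; 8 23.6; 9 24.0; 10 24.3; 11 23.8; 12 23.9; 13 24.2; 14 24.3; 15 23.9; 16 24.1; 17 24.3; 18 188.9; 19 188.1; 20 185.1; 21 178.7; 22 24.1; 23 23.9; 24 24.0; 25 23.7; 26 23.9; 27 24.1; 28 24.3; 29 24.0; 30 24.0; 31 24.2; 32 23.9; 33 24.1; 34 24.3; 35 24.1; 36 24.1; 37 24.0; 38 24.0; 39 24.0; 40 23.8; 41 23.8; 42 24.1; 43 24.1; 44 24.0; 45 24.1; 46 24.0; 47 24.3; 48 24.0; 49 24.0; 50 24.2; 51 23.9; 52 24.0; 53 23.6; 54 23.7; 55 23.7; 56 23.7; 57 24.0; 58 23.7; 59 23.5; 60 23.1; 69 1.2; 70 0.1; 71 -0.1; 72 -0.3; 73 -0.1; 74 16.6; 75 19.5; 76 31.5; 77 31.9; 78 31.7; 79 31.5; 80 30.9;
```

View pics/c15.png

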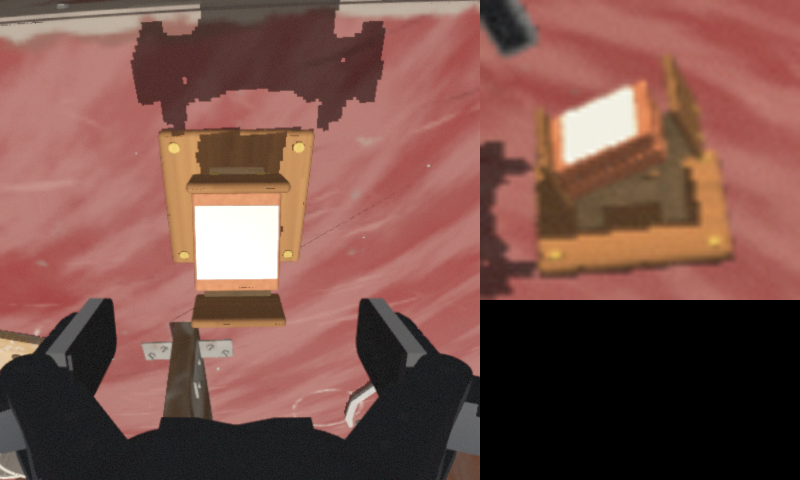

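```bash
python3 -c "
from workcell import bot
print(bot.job_done())"
```

```text
the job is handed in; nothing more can be done
None
```

Both tiles are stacked on the rack, blue underneath and white on top, each pressed gently against the backstop. I handed the job in at about 25.4 s of the 72 s allowed.

- **Blue tile:** taken by its long sides from the bench and lowered onto the deck until it touched. I then slid it to the backstop and let go.
- **White tile:** taken by its short ends from the tray and set on the bench. I took it again by the long sides, laid it on the blue and slid it to the backstop. The highest force I read at the wrist was about 10 N.

Last checks with the wrist camera, in rack-seat axes, against the nominal seated centre of x = 30, y = 0:

| Tile | x (mm) | y (mm) | Top height (mm) | Ideal top height (mm) |
|---|---|---|---|---|
| Blue, checked before the white went on | 30.3 | −0.1 | 12.1 | 12 |
| White | 30.3 | 0.1 | 24.1 | 24 |

- **Fit:** both tiles lie flat and within about 0.01 rad of square. The white tile's surface runs from the backstop to 60 mm.
- **Side view:** it shows the two stacked squarely.
- **Hand-in:** the gripper was open and about 10 cm clear of the rack.

Three things disagreed or were not checked:
- While held against the backstop, the white tile read x = 30.9 mm, against 30.3 mm after release.
- A depth fit across the width gave a tilt of about −0.018 for both tiles after release. I took this as a camera effect, because both read about 0.001 while held.
- I did not re-measure the cup, rib or kidney at the end. The arm kept clear of them and the force readings showed no unexpected contact.

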